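Load a glaze trial for the kiln in its order

ROBOT

A 6-joint arm with a two-finger parallel gripper is mounted at the origin on a cart in front of the work surface, level with it; the furniture and walls round the work are solid. World frame = base frame: x ahead of the robot, y to its left, z up, the work surface at z = 0. Lengths are in m, angles in degrees, forces in N, time in s.
With the tool pointing down it reaches from about 0.375 to 0.9 m from the base axis. Payload 3.1 kg.
Tool frame: the origin (TCP) lies midway between the tips of the shut fingers; the grasp point (between the pads) lies bot.hold_point_z behind it (bot.hold_point_z is the distance from the TCP to the grasp point, in m); z points along the fingers, y is the direction in which the jaws open and shut (so a half turn about z gives the same grasp; the last joint's range is limited). The gripper opens to 87 mm and grips with 3 to 60 N. Pads are 19 mm wide; open, the fingers measure 117 mm over their backs; the gripper's body (75 mm by 190 mm) begins 51 mm behind the grasp point.
Start: joints at [-81.446, 30.224, 82.088, -0, 67.689, -10.227], TCP at [0.201, -0.592, 0.223] pointing down, gripper open.
Joint ranges: [-176.69, 176.69], [-43.24, 126.21], [12.49, 139.97], [-82, 262], [0, 151.66], [-163.58, 163.58]. Speed limits (degrees/s): [159.86, 159.86, 180, 180, 180, 180].

INTERFACE

Orientations are given as a 3x3 rotation matrix whose columns are the frame's x, y, z axes.
In Python, from rig import bot, vision, hand_in gives the robot as it stands. The module is installed in compiled form; this text tells all that it offers.
- The arm moves only by the shell command python3 -m handwheel 'ROWS'. ROWS is JSON, a list of rows, each an object of numbers: "hand": the gripper's target within -1 to 1 (fully open at 1, half-way at 0, shut at -1); "dx", "dy", "dz": the shift along the world's x, y, z in cm; "wx", "wy", "wz": the turn, a rotation vector about the world's x, y, z in rad. In form: [{"hand": .., "dx": .., "dy": .., "dz": .., "wx": .., "wy": .., "wz": ..}, ...]. A call has 1 to 10 rows; each row shifts and turns the commanded pose from where the row before left it; what a row does not reach is not made up. A row lasts 1/10 s, in which the tool goes at most 50 mm and 8.59 degrees, less where a joint would pass 70% of its speed; a pose out of reach is approached as far as the arm can. A call with a gripper value outside its range is refused whole. The fingers move at their own pace and stop on an object; the grip force is fixed at half the most. Time passes only in rows, so rows that do not move let the fingers close. It gives the time, the measured TCP pose, the force and the opening at its end, in the units of the state.
- bot.read_state(): the state, without advancing time (a new reading comes with each control period).
- vision.capture(name): name is "scene" or "top" or "wrist"; returns (picture, depth): 384x512x3 uint8, red, green, blue; 384x512 float32, m along the optical axis (not along the pixel's ray), 0 where there is no reading.
- vision.get_calibration(name): a dict with "fx", "fy", "cx", "cy" (pixels), "rvec" (rotation vector, rad) and "tvec" (3), from world to camera coordinates, as OpenCV has them. Camera axes: x right, y down, z forward; pixel columns grow to the right and rows downward; lengths in m; the calibration is good to about 2 mm. The wrist camera is an equidistant fisheye: a pixel r from the principal point sees the ray r / f radians off the axis. A picture is of the moment at which its call begins: read the wrist's pose just before it. get_calibration takes no time and is no camera call; for the wrist camera it gives the pose at the moment of the call.
- hand_in(): hands the job in, once; it reports no verdict.
The state is a dict: "time_s": time; "joint_positions": joint angles; "qvel": joint speeds; "tau": joint torques, N m; "position": TCP position; "tcp_rot": TCP orientation; "force": force on the tool from outside, world axes, zero at the start; "moment": the same for the moment, N m; "opening": opening from 0.0 (shut) to 1.0 (fully open).
Only numpy, scipy, OpenCV 4.12 (cv2) and the standard library are available. Lean on these libraries where they do the work, as an engineer would, in place of code of your own. Each camera call takes 0.05 s, during which the arm holds its last target.

TASK

Four glazed test tiles have dried on the slatted rack, each in front of the canister of pigment that was mixed into its glaze; unfired they all look alike, so only their order tells them apart. Move them into the four bays of the clay drip tray for the kiln, one tile to a bay in the same left-to-right order, each standing flat on the bay's floor, upright and square with the tray. Do not tip a tile over, and leave the canisters where they are.

Things in the scene. Friction and masses are not known exactly. Their poses are not given: they have to be found in the camera images.
- tile_a: upside-down T of light tan fired clay with a whitish glaze band; all four alike, 60 to 130 g. Foot 36 (x) x 50 (y) x 8 mm; from its middle rises a plate 8 (x) x 50 (y) mm, top 84 mm above the underside, with a 7 mm hole 10 mm below the top. Origin: centre of the underside; x normal to the plate, z up. Take it by the 8 mm thickness, near the top. Starts on the rack, 18 mm above the bench
- tile_b: upside-down T of light tan fired clay with a whitish glaze band; all four alike, 60 to 130 g. Foot 36 (x) x 50 (y) x 8 mm; from its middle rises a plate 8 (x) x 50 (y) mm, top 84 mm above the underside, with a 7 mm hole 10 mm below the top. Origin: centre of the underside; x normal to the plate, z up. Take it by the 8 mm thickness, near the top. Starts on the rack, 18 mm above the bench
- tile_c: upside-down T of light tan fired clay with a whitish glaze band; all four alike, 60 to 130 g. Foot 36 (x) x 50 (y) x 8 mm; from its middle rises a plate 8 (x) x 50 (y) mm, top 84 mm above the underside, with a 7 mm hole 10 mm below the top. Origin: centre of the underside; x normal to the plate, z up. Take it by the 8 mm thickness, near the top. Starts on the rack, 18 mm above the bench
- tile_d: upside-down T of light tan fired clay with a whitish glaze band; all four alike, 60 to 130 g. Foot 36 (x) x 50 (y) x 8 mm; from its middle rises a plate 8 (x) x 50 (y) mm, top 84 mm above the underside, with a 7 mm hole 10 mm below the top. Origin: centre of the underside; x normal to the plate, z up. Take it by the 8 mm thickness, near the top. Starts on the rack, 18 mm above the bench
- canister_a: small loose pigment canister, white label, black lid, about 36 mm across and 53 mm high, on the bench behind the rack, about 85 mm straight behind (+x of) the tile of the same letter, whose place in the row it shows. Origin: centre of the underside; x points away from the robot, as the rack's
- canister_b: small loose pigment canister, white label, black lid, about 36 mm across and 53 mm high, on the bench behind the rack, about 85 mm straight behind (+x of) the tile of the same letter, whose place in the row it shows. Origin: centre of the underside; x points away from the robot, as the rack's
- canister_c: small loose pigment canister, white label, black lid, about 36 mm across and 53 mm high, on the bench behind the rack, about 85 mm straight behind (+x of) the tile of the same letter, whose place in the row it shows. Origin: centre of the underside; x points away from the robot, as the rack's
- canister_d: small loose pigment canister, white label, black lid, about 36 mm across and 53 mm high, on the bench behind the rack, about 85 mm straight behind (+x of) the tile of the same letter, whose place in the row it shows. Origin: centre of the underside; x points away from the robot, as the rack's
- drying_rack: slatted wooden drying rack, 90 (x) x 310 (y) x 18 mm, fixed. Origin: centre of the underside; y along the row, to the left as seen from the robot. Four places at y = +111, +37, -37, -111 mm, x = 0, hold the tiles; at the same y, at x = +85 mm, the canisters stand on the bench. Rack and tray may stand on either side
- drip_tray: red-brown clay tray, pale floors, 70 (x) x 304 (y) x 18 mm, fixed, with four open bays in a row, each 54 (x) x 66 (y) mm inside, walls 8 mm thick and 18 mm high, floor 6 mm above the bench. Origin: centre of the underside; y along the row, to the left as seen from the robot; the bays' centres lie at y = +111, +37, -37, -111 mm, x = 0
Things that resemble listed ones, but are neither listed nor needed, are in the scene too. Leave any blue or green look-alike of the canister_c alone. Leave any purple look-alike of the tile_d alone.

How it is judged:
By the outcome, as a careful person would: the job done as asked, in the order asked, and still so for the second after the job is handed in, with the robot touching nothing.
It also fails if it takes over 106 s, if anything falls off the work surface, if the arm or the gripper's body presses on something with over 40 N, if the wrist force passes 120 N, or if a joint passes its speed limit or range.

## Working session

There is one attempt and no reset: what is moved stays moved. The work goes in short steps, Python scripts to look and compute and a shell command to move; the robot and the scene stay as the last step left them, time stands still between calls to the robot, and variables do not carry over. Pictures are saved under pics/ and viewed, and the job is handed in when it is done.

```bash
mkdir -p pics; python3 - <<'E'
from rig import bot, vision
import cv2, numpy as np
s=bot.read_state(); print({k:np.round(v,3).tolist() for k,v in s.items()}, bot.hold_point_z)
for n in ("scene","top","wrist"):
    p,d=vision.capture(n); np.savez(f"{n}0.npz",p=p,d=d)
    c=vision.get_calibration(n); print(n,{k:np.round(v,3).tolist() for k,v in c.items()})
    np.save(f"{n}0cal.npy",c,allow_pickle=True)
    cv2.imwrite(f"pics/{n}0.png",p[:,:,::-1])
E
```

```text
{'time_s': 0.0, 'joint_positions': [-81.447, 30.278, 82.16, 0.001, 67.688, -10.226], 'qvel': [0.045, -0.017, 0.053, -0.026, -0.0, 0.062], 'tau': [-0.0, -44.004, -17.659, 0.063, 0.058, -0.0], 'position': [0.201, -0.591, 0.222], 'tcp_rot': [[0.947, 0.322, -0.0], [0.322, -0.947, 0.002], [0.0, -0.002, -1.0]], 'force': [-0.322, -0.046, -0.216], 'moment': [-0.012, 0.012, 0.015], 'opening': 1.001} 0.0187
scene {'fx': 414.869, 'fy': 414.869, 'cx': 260.197, 'cy': 194.607, 'rvec': [1.062, -2.486, 0.958], 'tvec': [0.403, 0.351, 0.879]}
top {'fx': 372.111, 'fy': 372.111, 'cx': 249.275, 'cy': 184.279, 'rvec': [2.19, -2.212, 0.073], 'tvec': [-0.011, 0.591, 0.961]}
wrist {'fx': 297.319, 'fy': 297.319, 'cx': 256.368, 'cy': 188.873, 'rvec': [-2.376, 1.7, 0.226], 'tvec': [-0.624, -0.032, 0.39]}
```

View pics/scene0.png

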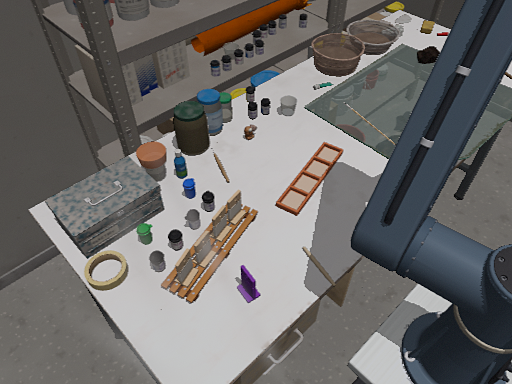

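View pics/top0.png

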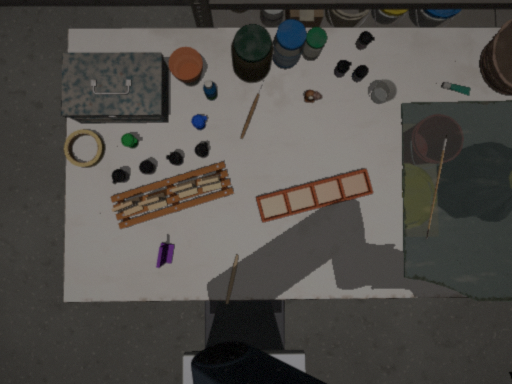

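View pics/wrist0.png

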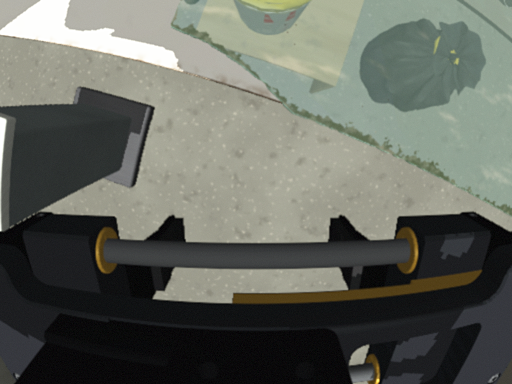

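The scene shows the rack at left in the top view (172,195), with the four tiles and the four black-lidded canisters behind it at (120,176), (148,167), (176,158) and (202,150). The tray is at (315,195), and the purple decoy is at (165,255). I'll enlarge this area and measure it.

```bash
python3 - <<'E'
import cv2, numpy as np
p=np.load("top0.npz")["p"][:,:,::-1]
a=cv2.resize(p[130:275,90:250],None,fx=5,fy=5,interpolation=cv2.INTER_CUBIC)[:600]
b=cv2.resize(p[155:235,245:385],None,fx=5.5,fy=5.5,interpolation=cv2.INTER_CUBIC)
cv2.imwrite("pics/tcrop.png",a);cv2.imwrite("pics/traycrop.png",b)
p=np.load("scene0.npz")["p"][:,:,::-1]
cv2.imwrite("pics/scrop.png",cv2.resize(p[160:310,120:280],None,fx=4,fy=4,interpolation=cv2.INTER_CUBIC))
E
```

```text
(no output)
```

View pics/tcrop.png

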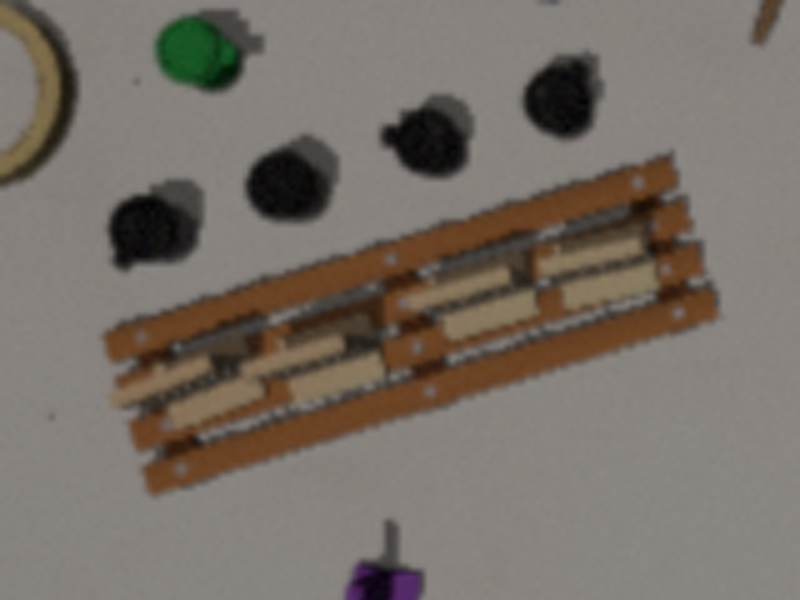

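View pics/scrop.png

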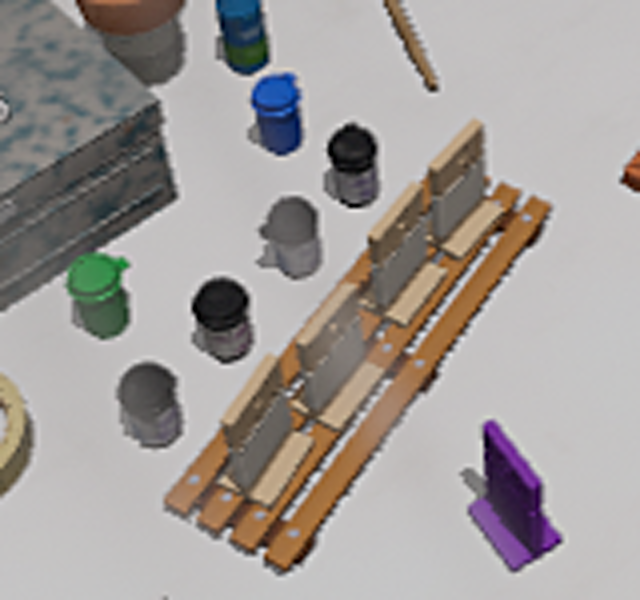

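View pics/traycrop.png

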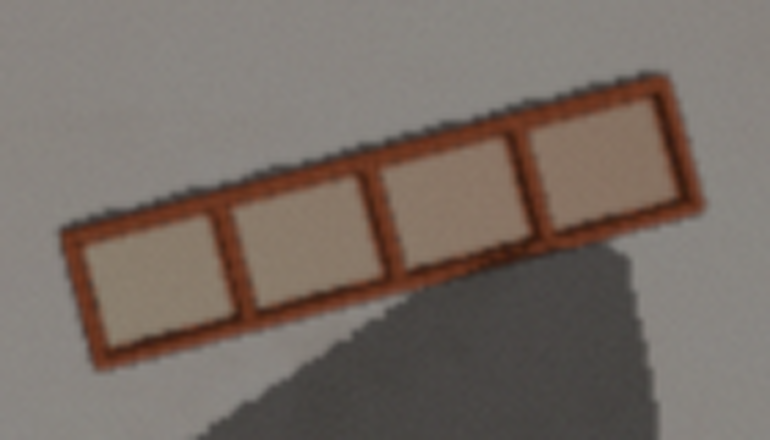

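The crops confirm four tan tiles on the rack, with four black-lidded canisters behind them. The purple T, the green canister and the blue one are decoys.

```bash
cat > h.py <<'E'
import cv2, numpy as np
def load(n,tag): 
    z=np.load(f"{n}{tag}.npz"); c=np.load(f"{n}{tag}cal.npy",allow_pickle=True).item(); return z["p"],z["d"],c
def geo(c):
    R=cv2.Rodrigues(np.array(c["rvec"],float))[0]; return R,np.array(c["tvec"],float).ravel()
def cloud(d,c):
    R,t=geo(c); v,u=np.mgrid[:d.shape[0],:d.shape[1]]
    X=np.stack([(u-c["cx"])/c["fx"]*d,(v-c["cy"])/c["fy"]*d,d],-1)
    return (X-t)@R
def plane(uv,c,z):
    R,t=geo(c); uv=np.atleast_2d(uv).astype(float)
    r=np.c_[(uv[:,0]-c["cx"])/c["fx"],(uv[:,1]-c["cy"])/c["fy"],np.ones(len(uv))]@R
    o=-R.T@t; return o+r*((z-o[2])/r[:,2])[:,None]
def rect(xy):
    r=cv2.minAreaRect((np.asarray(xy)[:,:2]*1000).astype(np.float32)); return r
E
python3 - <<'E'
from h import *
p,d,c=load("top","0"); P=cloud(d,c)
hsv=cv2.cvtColor(p,cv2.COLOR_RGB2HSV)
print(hsv[195,262],hsv[190,315],hsv[183,160], p[183,160])
m=((hsv[...,0]<12)&(hsv[...,1]>110)).astype(np.uint8); m[:,:240]=0;m[:150]=0;m[240:]=0;m[:,390:]=0
cs,_=cv2.findContours(m,cv2.RETR_EXTERNAL,cv2.CHAIN_APPROX_NONE); k=max(cs,key=cv2.contourArea)
print("tray",rect(plane(k[:,0],c,.018)), cv2.boundingRect(k))
# rack: four slats
m=((hsv[...,0]<18)&(hsv[...,1]>90)).astype(np.uint8); m[:150]=0;m[240:]=0;m[:,:100]=0;m[:,240:]=0
v,u=np.nonzero(m); print("rack",rect(plane(np.c_[u,v],c,.018)))
# tile tops by depth
sub=np.zeros(d.shape,bool); sub[150:240,100:245]=1
t=(sub&(P[...,2]>.085)&(P[...,2]<.115)&(d>0)).astype(np.uint8)
n,l,st,ce=cv2.connectedComponentsWithStats(t)
for i in range(1,n):
    if st[i,4]>8:
        v,u=np.nonzero(l==i); print(st[i],np.median(P[l==i],0),rect(plane(np.c_[u,v],c,.102)))
# floors
f=(hsv[...,1]<110);print("bench z",np.median(P[230:240,250:300,2]),np.median(P[185:195,310:320,2]))
E
```

```text
[  6 109  70] [ 11  93 110] [ 13 163 108] [108  70  39]
tray ((561.0595092773438, -186.9317626953125), (69.21478271484375, 300.70086669921875), 14.03728199005127) (256, 169, 117, 53)
rack ((592.1504516601562, 193.2833709716797), (143.99990844726562, 308.29925537109375), 17.158300399780273)
[198 178  21   8  84] [0.59454277 0.08336989 0.10274802] ((594.172607421875, 82.71624755859375), (9.300359725952148, 50.30033493041992), 13.547771453857422)
[171 183  23  10  87] [0.5787991  0.14452272 0.10247941] ((579.5921630859375, 144.52513122558594), (9.321599960327148, 52.196224212646484), 15.91817855834961)
[138 197  23   9  87] [0.5484163  0.22282128 0.10204974] ((548.15185546875, 223.1881103515625), (9.136792182922363, 53.20258712768555), 16.215843200683594)
[112 201  22  11  95] [0.53719084 0.28469306 0.10252689] ((536.9815673828125, 285.0525817871094), (9.745804786682129, 53.688262939453125), 21.395755767822266)
bench z 0.0006319468676354051 0.008529360886651929
```

```bash
python3 - <<'E'
from h import *
p,d,c=load("top","0"); P=cloud(d,c)
hsv=cv2.cvtColor(p,cv2.COLOR_RGB2HSV)
m=((hsv[...,0]<18)&(hsv[...,1]>130)&(hsv[...,2]>50)).astype(np.uint8); m[:150]=0;m[240:]=0;m[:,:100]=0;m[:,240:]=0
m=cv2.morphologyEx(m,cv2.MORPH_OPEN,np.ones((2,2),np.uint8))
v,u=np.nonzero(m); print("rack",rect(plane(np.c_[u,v],c,.018)))
sub=np.zeros(d.shape,bool); sub[150:240,100:245]=1
t=(sub&(P[...,2]>.085)&(P[...,2]<.115)).astype(np.uint8)
n,l,st,ce=cv2.connectedComponentsWithStats(t)
for i in range(1,n):
    if st[i,4]>8:
        v,u=np.nonzero(l==i); q=plane(np.c_[u,v],c,.102)[:,:2]; w,V=np.linalg.eigh(np.cov(q.T)); a=V[:,1]; a*=np.sign(a[1]); 
        print(q.mean(0).round(4), "yaw",np.degrees(np.arctan2(-a[0],a[1])).round(1))
ps,ds,cs=load("scene","0"); S=cloud(ds,cs)
sub=(S[...,0]>.45)&(S[...,0]<.68)&(S[...,1]>.03)&(S[...,1]<.34)&(S[...,2]>.085)&(S[...,2]<.115)
n,l,st,ce=cv2.connectedComponentsWithStats(sub.astype(np.uint8))
for i in range(1,n):
    if st[i,4]>8: q=S[l==i]; print("scene",q.mean(0).round(4),q.max(0).round(3),q.min(0).round(3))
# canisters
k=(P[...,2]>.04)&(P[...,2]<.07)&(P[...,0]>.56)&(P[...,0]<.72)&(P[...,1]>0)&(P[...,1]<.36)
n,l,st,ce=cv2.connectedComponentsWithStats(k.astype(np.uint8))
for i in range(1,n):
    if st[i,4]>30: print("can",ce[i].round(0),P[l==i].mean(0).round(4),p[l==i].mean(0))
y=np.radians(14.04)
for o in (111,37,-37,-111): print("bay",(.5611-o/1e3*np.sin(y)).round(4),(-.1869+o/1e3*np.cos(y)).round(4))
E
```

```text
rack ((563.2589721679688, 182.73764038085938), (86.63994598388672, 306.309326171875), 17.00715446472168)
[0.594 0.083] yaw 12.9
[0.5795 0.1447] yaw 15.8
[0.5482 0.2231] yaw 15.5
[0.537 0.285] yaw 20.7
scene [0.5918 0.0841 0.0976] [0.603 0.107 0.105] [0.584 0.057 0.085]
scene [0.5773 0.1453 0.0974] [0.589 0.169 0.105] [0.569 0.12  0.085]
scene [0.5457 0.2243 0.0978] [0.559 0.248 0.107] [0.536 0.197 0.085]
scene [0.534  0.2873 0.0978] [0.55  0.311 0.107] [0.524 0.261 0.085]
can [128. 140.] [0.704  0.2892 0.0518] [26.00632911 77.58227848 36.26582278]
can [202. 149.] [0.6784 0.1036 0.0513] [23.26993865 22.16564417 21.90184049]
can [174. 158.] [0.6574 0.1727 0.0499] [23.67307692 22.32692308 21.88461538]
can [146. 167.] [0.6356 0.244  0.0495] [23.44642857 21.92857143 21.75595238]
can [118. 176.] [0.6131 0.3138 0.0503] [22.65454545 21.52121212 20.94545455]
bay 0.5342 -0.0792
bay 0.5521 -0.151
bay 0.5701 -0.2228
bay 0.588 -0.2946
```

```bash
R='';
python3 -m handwheel '[{"hand":1,"dx":1.97,"dy":3.37,"dz":0,"wz":0.0735},{"hand":1,"dx":1.97,"dy":3.37,"dz":0,"wz":0.0735},{"hand":1,"dx":1.97,"dy":3.37,"dz":0,"wz":0.0735},{"hand":1,"dx":1.97,"dy":3.37,"dz":0,"wz":0.0735},{"hand":1,"dx":1.97,"dy":3.37,"dz":0,"wz":0.0735},{"hand":1,"dx":1.97,"dy":3.37,"dz":0,"wz":0.0735},{"hand":1,"dx":1.97,"dy":3.37,"dz":0,"wz":0.0735},{"hand":1,"dx":1.97,"dy":3.37,"dz":0,"wz":0.0735},{"hand":1,"dx":1.97,"dy":3.37,"dz":0,"wz":0.0735},{"hand":1,"dx":1.97,"dy":3.37,"dz":0,"wz":0.0735}]'
```

```text
invalid input
```

```bash
python3 -m handwheel '[{"hand":1.0,"dx":1.97,"dy":3.37,"dz":0.0,"wx":0.0,"wy":0.0,"wz":0.0735}]'
```

```text
time_s: 0.25
position: [0.2192, -0.5619, 0.2222]
tcp_rot: [[0.921, 0.389, -0.0], [0.389, -0.921, -0.005], [-0.002, 0.004, -1.0]]
force: [1.1, 1.0, 0.4]
opening: 1.005
```

```bash
python3 -m handwheel '[{"hand":1,"dx":1.97,"dy":3.37,"dz":0,"wx":0,"wy":0,"wz":0.0735},{"hand":1,"dx":1.97,"dy":3.37,"dz":0,"wx":0,"wy":0,"wz":0.0735},{"hand":1,"dx":1.97,"dy":3.37,"dz":0,"wx":0,"wy":0,"wz":0.0735},{"hand":1,"dx":1.97,"dy":3.37,"dz":0,"wx":0,"wy":0,"wz":0.0735},{"hand":1,"dx":1.97,"dy":3.37,"dz":0,"wx":0,"wy":0,"wz":0.0735},{"hand":1,"dx":1.97,"dy":3.37,"dz":0,"wx":0,"wy":0,"wz":0.0735},{"hand":1,"dx":1.97,"dy":3.37,"dz":0,"wx":0,"wy":0,"wz":0.0735},{"hand":1,"dx":1.97,"dy":3.37,"dz":0,"wx":0,"wy":0,"wz":0.0735},{"hand":1,"dx":1.97,"dy":3.37,"dz":0,"wx":0,"wy":0,"wz":0.0735},{"hand":1,"dx":1.97,"dy":3.37,"dz":0,"wx":0,"wy":0,"wz":0.0735}]'
python3 -m handwheel '[{"hand":1,"dx":1.97,"dy":3.37,"dz":0,"wx":0,"wy":0,"wz":0.0735},{"hand":1,"dx":1.97,"dy":3.37,"dz":0,"wx":0,"wy":0,"wz":0.0735},{"hand":1,"dx":1.97,"dy":3.37,"dz":-0.5,"wx":0,"wy":0,"wz":0.0735},{"hand":1,"dx":1.97,"dy":3.37,"dz":-1,"wx":0,"wy":0,"wz":0.0735},{"hand":1,"dx":1.97,"dy":3.37,"dz":-1,"wx":0,"wy":0,"wz":0.0735},{"hand":1,"dx":1.97,"dy":3.37,"dz":-1,"wx":0,"wy":0,"wz":0.0735},{"hand":1,"dx":1.97,"dy":3.37,"dz":-1,"wx":0,"wy":0,"wz":0.0735},{"hand":1,"dx":1.97,"dy":3.37,"dz":-1,"wx":0,"wy":0,"wz":0.0735},{"hand":1,"dx":1.97,"dy":3.37,"dz":-0.5,"wx":0,"wy":0,"wz":0.0735},{"hand":1,"dx":0,"dy":0,"dz":0,"wx":0,"wy":0,"wz":0}]'
```

```text
time_s: 1.25
position: [0.4184, -0.2195, 0.2225]
tcp_rot: [[0.418, 0.908, -0.0], [0.908, -0.418, 0.0], [0.0, -0.0, -1.0]]
force: [0.1, -0.5, 0.1]
opening: 0.999
time_s: 2.25
position: [0.5969, 0.0863, 0.1614]
tcp_rot: [[-0.23, 0.973, 0.001], [0.973, 0.23, 0.001], [0.001, 0.001, -1.0]]
force: [-0.3, -0.6, 0.7]
opening: 1.002
```

```bash
python3 -m handwheel '[{"hand":1,"dx":-0.35,"dy":-0.3,"dz":-3,"wx":0,"wy":0,"wz":0},{"hand":1,"dx":0,"dy":0,"dz":-2,"wx":0,"wy":0,"wz":0},{"hand":1,"dx":0,"dy":0,"dz":0,"wx":0,"wy":0,"wz":0}]'
python3 - <<'E'
from rig import bot, vision
import cv2
p,d=vision.capture("wrist"); cv2.imwrite("pics/w1.png",p[:,:,::-1])
E
```

```text
time_s: 2.55
position: [0.5888, 0.0788, 0.1098]
tcp_rot: [[-0.224, 0.974, -0.007], [0.975, 0.224, 0.0], [0.002, -0.007, -1.0]]
force: [0.3, -1.2, -0.0]
opening: 1.001
```

View pics/w1.png

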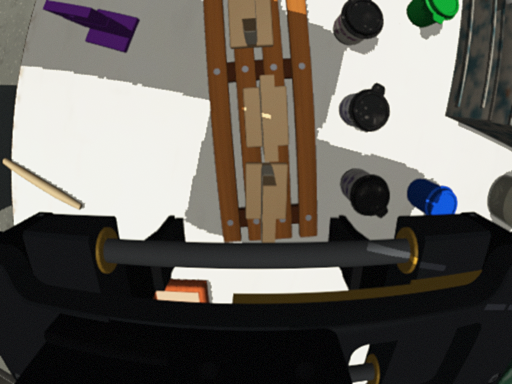

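```bash
python3 -m handwheel '[{"hand":1,"dx":0.4,"dy":0.4,"dz":-2,"wx":0,"wy":0,"wz":0},{"hand":1,"dx":0,"dy":0,"dz":-1.6,"wx":0,"wy":0,"wz":0},{"hand":1,"dx":0,"dy":0,"dz":0,"wx":0,"wy":0,"wz":0},{"hand":1,"dx":0,"dy":0,"dz":0,"wx":0,"wy":0,"wz":0}]'
```

```text
time_s: 3.0
position: [0.5963, 0.0829, 0.0776]
tcp_rot: [[-0.225, 0.974, 0.001], [0.974, 0.225, -0.0], [-0.0, 0.001, -1.0]]
force: [0.1, -0.2, -0.5]
opening: 0.999
```

```bash
python3 -m handwheel '[{"hand":1,"dx":-0.2,"dy":0.1,"dz":-0.3,"wx":0,"wy":0,"wz":0},{"hand":0.3,"dx":0,"dy":0,"dz":0,"wx":0,"wy":0,"wz":0},{"hand":0,"dx":0,"dy":0,"dz":0,"wx":0,"wy":0,"wz":0},{"hand":-0.4,"dx":0,"dy":0,"dz":0,"wx":0,"wy":0,"wz":0},{"hand":-0.6,"dx":0,"dy":0,"dz":0,"wx":0,"wy":0,"wz":0},{"hand":-0.8,"dx":0,"dy":0,"dz":0,"wx":0,"wy":0,"wz":0},{"hand":-1,"dx":0,"dy":0,"dz":0,"wx":0,"wy":0,"wz":0},{"hand":-1,"dx":0,"dy":0,"dz":0,"wx":0,"wy":0,"wz":0},{"hand":-1,"dx":0,"dy":0,"dz":0,"wx":0,"wy":0,"wz":0},{"hand":-1,"dx":0,"dy":0,"dz":0,"wx":0,"wy":0,"wz":0}]'
```

```text
time_s: 4.0
position: [0.5938, 0.0843, 0.0735]
tcp_rot: [[-0.225, 0.974, -0.0], [0.974, 0.225, -0.0], [-0.0, -0.0, -1.0]]
force: [-0.1, 0.8, 1.0]
opening: 0.261
```

```bash
python3 -m handwheel '[{"hand":-1,"dx":0,"dy":0,"dz":0,"wx":0,"wy":0,"wz":0},{"hand":-1,"dx":0,"dy":0,"dz":0,"wx":0,"wy":0,"wz":0},{"hand":-1,"dx":0,"dy":0,"dz":0,"wx":0,"wy":0,"wz":0},{"hand":-1,"dx":0,"dy":0,"dz":0,"wx":0,"wy":0,"wz":0},{"hand":-1,"dx":0,"dy":0,"dz":0,"wx":0,"wy":0,"wz":0},{"hand":-1,"dx":0,"dy":0,"dz":0,"wx":0,"wy":0,"wz":0}]'
```

```text
time_s: 4.6
position: [0.5936, 0.0843, 0.0734]
tcp_rot: [[-0.225, 0.974, -0.0], [0.974, 0.225, 0.0], [0.0, -0.0, -1.0]]
force: [-0.1, -0.3, -1.7]
opening: 0.091
```

Gripped: the opening of 0.091 matches the 8 mm plate. Next is lift and carry to the rightmost bay.

```bash
python3 -m handwheel '[{"hand":-1,"dx":0,"dy":0,"dz":1,"wx":0,"wy":0,"wz":0},{"hand":-1,"dx":0,"dy":0,"dz":2,"wx":0,"wy":0,"wz":0},{"hand":-1,"dx":0,"dy":0,"dz":2,"wx":0,"wy":0,"wz":0},{"hand":-1,"dx":0,"dy":-1,"dz":0,"wx":0,"wy":0,"wz":0},{"hand":-1,"dx":0,"dy":-2,"dz":0,"wx":0,"wy":0,"wz":0},{"hand":-1,"dx":0,"dy":-3,"dz":0,"wx":0,"wy":0,"wz":0},{"hand":-1,"dx":0,"dy":-3,"dz":0,"wx":0,"wy":0,"wz":0},{"hand":-1,"dx":0,"dy":-3,"dz":0,"wx":0,"wy":0,"wz":0},{"hand":-1,"dx":0,"dy":-3,"dz":0,"wx":0,"wy":0,"wz":0},{"hand":-1,"dx":0,"dy":-3,"dz":0,"wx":0,"wy":0,"wz":0}]'
python3 -m handwheel '[{"hand":-1,"dx":0,"dy":-3,"dz":0,"wx":0,"wy":0,"wz":0},{"hand":-1,"dx":0,"dy":-3,"dz":0,"wx":0,"wy":0,"wz":0},{"hand":-1,"dx":0,"dy":-3,"dz":0,"wx":0,"wy":0,"wz":0.018},{"hand":-1,"dx":0,"dy":-3,"dz":0,"wx":0,"wy":0,"wz":0},{"hand":-1,"dx":-0.2,"dy":-3,"dz":0,"wx":0,"wy":0,"wz":0},{"hand":-1,"dx":-0.2,"dy":-2.8,"dz":0,"wx":0,"wy":0,"wz":0},{"hand":-1,"dx":-0.2,"dy":-2,"dz":0,"wx":0,"wy":0,"wz":0},{"hand":-1,"dx":0,"dy":0,"dz":0,"wx":0,"wy":0,"wz":0},{"hand":-1,"dx":0,"dy":0,"dz":0,"wx":0,"wy":0,"wz":0},{"hand":-1,"dx":0,"dy":0,"dz":0,"wx":0,"wy":0,"wz":0}]'
python3 - <<'E'
from rig import bot, vision
import cv2,numpy as np
for n in ("wrist","top"):
  p,d=vision.capture(n); cv2.imwrite(f"pics/{n}2.png",p[:,:,::-1])
p,d=vision.capture("scene"); np.savez("scene2.npz",p=p,d=d)
cv2.imwrite("pics/scene2.png",cv2.resize(p[60:310,120:400,::-1],None,fx=2.4,fy=2.4))
E
```

```text
time_s: 5.6
position: [0.593, -0.0975, 0.123]
tcp_rot: [[-0.225, 0.974, -0.001], [0.974, 0.225, 0.0], [0.0, -0.001, -1.0]]
force: [-0.2, 0.0, -2.1]
opening: 0.09
time_s: 6.6
position: [0.5874, -0.2922, 0.1232]
tcp_rot: [[-0.243, 0.97, -0.001], [0.97, 0.243, 0.001], [0.002, -0.001, -1.0]]
force: [-0.9, 0.0, 0.2]
opening: 0.092
```

View pics/scene2.png

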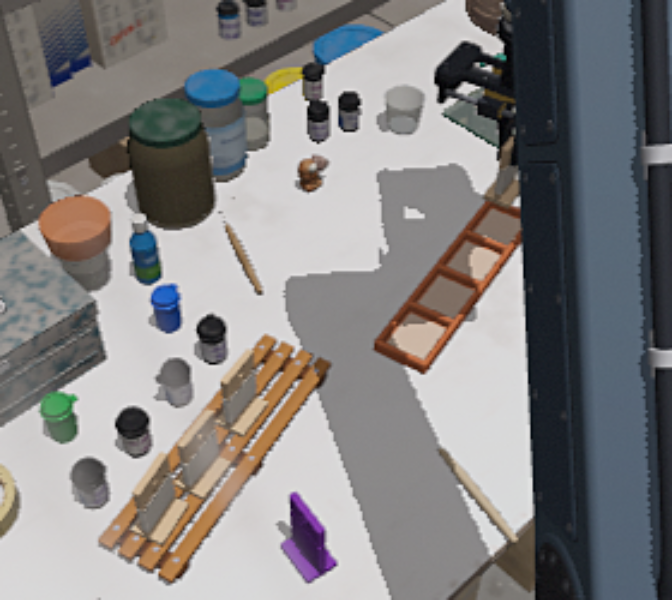

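View pics/wrist2.png

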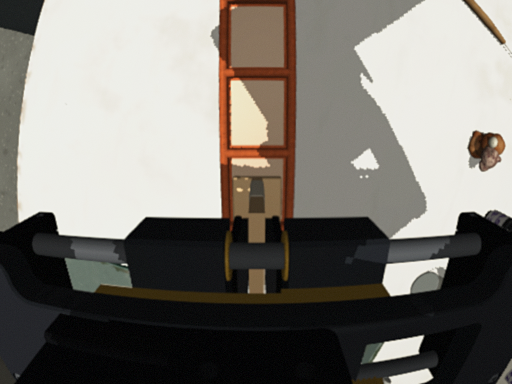

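The tile is held and hangs over the rightmost bay. Now I lower it, slowly at the end.

```bash
python3 -m handwheel '[{"hand":-1,"dx":0,"dy":-0.1,"dz":-2,"wx":0,"wy":0,"wz":0},{"hand":-1,"dx":0,"dy":0,"dz":-2,"wx":0,"wy":0,"wz":0},{"hand":-1,"dx":0,"dy":0,"dz":-1.2,"wx":0,"wy":0,"wz":0},{"hand":-1,"dx":0,"dy":0,"dz":-0.4,"wx":0,"wy":0,"wz":0},{"hand":-1,"dx":0,"dy":0,"dz":-0.3,"wx":0,"wy":0,"wz":0},{"hand":-1,"dx":0,"dy":0,"dz":-0.1,"wx":0,"wy":0,"wz":0},{"hand":-1,"dx":0,"dy":0,"dz":0,"wx":0,"wy":0,"wz":0},{"hand":-1,"dx":0,"dy":0,"dz":0,"wx":0,"wy":0,"wz":0},{"hand":-1,"dx":0,"dy":0,"dz":0,"wx":0,"wy":0,"wz":0}]'
```

```text
time_s: 7.65
position: [0.5881, -0.2949, 0.0642]
tcp_rot: [[-0.243, 0.97, 0.001], [0.97, 0.243, -0.001], [-0.001, 0.001, -1.0]]
force: [0.1, 0.0, -0.9]
opening: 0.088
```

```bash
python3 -m handwheel '[{"hand":-1,"dx":0,"dy":0,"dz":-0.1,"wx":0,"wy":0,"wz":0},{"hand":-1,"dx":0,"dy":0,"dz":-0.1,"wx":0,"wy":0,"wz":0},{"hand":-1,"dx":0,"dy":0,"dz":0,"wx":0,"wy":0,"wz":0}]'; python3 -m handwheel '[{"hand":-1,"dx":0,"dy":0,"dz":-0.1,"wx":0,"wy":0,"wz":0},{"hand":-1,"dx":0,"dy":0,"dz":0,"wx":0,"wy":0,"wz":0},{"hand":-1,"dx":0,"dy":0,"dz":0,"wx":0,"wy":0,"wz":0}]'
```

```text
time_s: 7.95
position: [0.5876, -0.2946, 0.0614]
tcp_rot: [[-0.243, 0.97, -0.0], [0.97, 0.243, 0.0], [0.0, -0.0, -1.0]]
force: [0.1, 1.0, -1.6]
opening: 0.09
time_s: 8.25
position: [0.5879, -0.2946, 0.0613]
tcp_rot: [[-0.243, 0.97, 0.0], [0.97, 0.243, -0.0], [-0.0, 0.0, -1.0]]
force: [-0.2, 0.9, 4.3]
opening: 0.088
```

Contact with the floor shows +4 N at the expected height. I'll release and retreat toward tile c, whose target is (0.5795, 0.1447) at yaw 15.8°.

```bash
python3 -m handwheel '[{"hand":-0.7,"dx":0,"dy":0,"dz":0,"wx":0,"wy":0,"wz":0},{"hand":-0.5,"dx":0,"dy":0,"dz":0,"wx":0,"wy":0,"wz":0},{"hand":-0.2,"dx":0,"dy":0,"dz":0,"wx":0,"wy":0,"wz":0},{"hand":0.2,"dx":0,"dy":0,"dz":0,"wx":0,"wy":0,"wz":0},{"hand":0.2,"dx":0,"dy":0,"dz":0,"wx":0,"wy":0,"wz":0},{"hand":0.2,"dx":0,"dy":0,"dz":1,"wx":0,"wy":0,"wz":0},{"hand":0.2,"dx":0,"dy":0,"dz":2,"wx":0,"wy":0,"wz":0},{"hand":0.2,"dx":0,"dy":0,"dz":3,"wx":0,"wy":0,"wz":0},{"hand":0.2,"dx":0,"dy":1,"dz":1,"wx":0,"wy":0,"wz":0},{"hand":0.2,"dx":0,"dy":3,"dz":0,"wx":0,"wy":0,"wz":0}]'
python3 -m handwheel '[{"hand":0.6,"dx":0,"dy":4,"dz":0,"wx":0,"wy":0,"wz":0},{"hand":0.6,"dx":0,"dy":4,"dz":0,"wx":0,"wy":0,"wz":0},{"hand":0.6,"dx":0,"dy":4,"dz":0,"wx":0,"wy":0,"wz":0},{"hand":0.6,"dx":0,"dy":4,"dz":0,"wx":0,"wy":0,"wz":0.03},{"hand":0.6,"dx":0,"dy":4,"dz":0,"wx":0,"wy":0,"wz":0},{"hand":0.6,"dx":-0.2,"dy":4,"dz":0,"wx":0,"wy":0,"wz":0},{"hand":0.6,"dx":-0.2,"dy":4,"dz":0,"wx":0,"wy":0,"wz":0},{"hand":0.6,"dx":-0.2,"dy":4,"dz":0,"wx":0,"wy":0,"wz":0},{"hand":0.6,"dx":-0.2,"dy":4,"dz":0,"wx":0,"wy":0,"wz":0},{"hand":0.6,"dx":0,"dy":4,"dz":0,"wx":0,"wy":0,"wz":0}]'
python3 - <<'E'
from rig import bot, vision
import cv2,numpy as np
for n in ("top","scene"):
  p,d=vision.capture(n); np.savez(f"{n}3.npz",p=p,d=d); np.save(f"{n}3cal.npy",vision.get_calibration(n),allow_pickle=True)
  cv2.imwrite(f"pics/{n}3.png",p[:,:,::-1])
p=np.load("top3.npz")["p"]; cv2.imwrite("pics/top3c.png",cv2.resize(p[145:245,100:390,::-1],None,fx=2.7,fy=2.7,interpolation=cv2.INTER_CUBIC))
E
```

```text
time_s: 9.25
position: [0.5897, -0.2574, 0.1335]
tcp_rot: [[-0.24, 0.971, 0.006], [0.971, 0.24, -0.005], [-0.006, 0.005, -1.0]]
force: [0.3, 0.5, 0.0]
opening: 0.603
time_s: 10.25
position: [0.5785, 0.1475, 0.1305]
tcp_rot: [[-0.272, 0.962, -0.001], [0.962, 0.272, 0.0], [0.0, -0.001, -1.0]]
force: [0.9, 0.0, -0.1]
opening: 0.801
```

View pics/top3c.png

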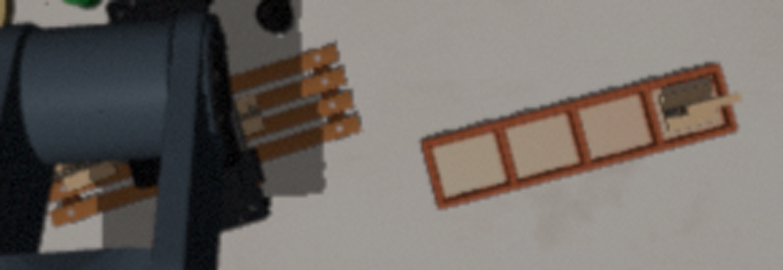

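View pics/scene3.png

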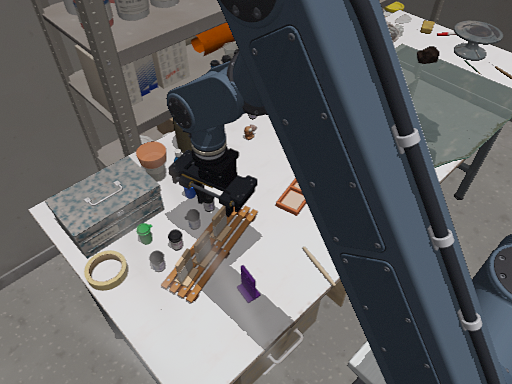

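Tile d stands in the rightmost bay (crop 700,105). Its apparent lean is parallax, which I'll verify by depth. Now down onto tile c.

```bash
python3 - <<'E'
from h import *
p,d,c=load("top","3"); P=cloud(d,c)
k=(P[...,2]>.06)&(P[...,2]<.12)&(P[...,0]>.5)&(P[...,0]<.68)&(P[...,1]>-.36)&(P[...,1]<-.02)
v,u=np.nonzero(k&(P[...,2]>.08)); q=plane(np.c_[u,v],c,.09)[:,:2]; w,V=np.linalg.eigh(np.cov(q.T)); a=V[:,1]; a*=np.sign(a[1])
print(q.mean(0),np.degrees(np.arctan2(-a[0],a[1])),np.median(P[k&(P[...,2]>.08)][:,2]),rect(q))
E
python3 -m handwheel '[{"hand":0.6,"dx":0,"dy":0,"dz":-2,"wx":0,"wy":0,"wz":0},{"hand":0.6,"dx":0,"dy":0,"dz":0,"wx":0,"wy":0,"wz":0},{"hand":0.6,"dx":0,"dy":0,"dz":0,"wx":0,"wy":0,"wz":0},{"hand":0.6,"dx":0,"dy":0,"dz":0,"wx":0,"wy":0,"wz":0}]'
```

```text
[ 0.58663677 -0.29500406] 13.451019813413398 0.09040240320113871 ((586.7459716796875, -295.2960510253906), (7.66229248046875, 51.84160614013672), 13.395929336547852)
time_s: 10.75
position: [0.58, 0.1447, 0.1111]
tcp_rot: [[-0.271, 0.963, 0.001], [0.963, 0.271, -0.0], [-0.0, 0.001, -1.0]]
force: [0.4, 0.6, -0.3]
opening: 0.8
```

Tile d's top is at (0.587, -0.295, 0.090), which matches the bay centre. Descend and close on tile c.

```bash
python3 -m handwheel '[{"hand":0.6,"dx":0,"dy":0,"dz":-2,"wx":0,"wy":0,"wz":0},{"hand":0.6,"dx":0,"dy":0,"dz":-1.5,"wx":0,"wy":0,"wz":0},{"hand":0.6,"dx":0,"dy":0,"dz":-0.3,"wx":0,"wy":0,"wz":0},{"hand":0.2,"dx":0,"dy":0,"dz":0,"wx":0,"wy":0,"wz":0},{"hand":-0.1,"dx":0,"dy":0,"dz":0,"wx":0,"wy":0,"wz":0},{"hand":-0.4,"dx":0,"dy":0,"dz":0,"wx":0,"wy":0,"wz":0},{"hand":-0.6,"dx":0,"dy":0,"dz":0,"wx":0,"wy":0,"wz":0},{"hand":-0.8,"dx":0,"dy":0,"dz":0,"wx":0,"wy":0,"wz":0},{"hand":-1,"dx":0,"dy":0,"dz":0,"wx":0,"wy":0,"wz":0},{"hand":-1,"dx":0,"dy":0,"dz":0,"wx":0,"wy":0,"wz":0}]'
python3 -m handwheel '[{"hand":-1,"dx":0,"dy":0,"dz":0,"wx":0,"wy":0,"wz":0},{"hand":-1,"dx":0,"dy":0,"dz":0,"wx":0,"wy":0,"wz":0},{"hand":-1,"dx":0,"dy":0,"dz":0,"wx":0,"wy":0,"wz":0},{"hand":-1,"dx":0,"dy":0,"dz":0,"wx":0,"wy":0,"wz":0},{"hand":-1,"dx":0,"dy":0,"dz":0,"wx":0,"wy":0,"wz":0}]'
```

```text
time_s: 11.75
position: [0.5798, 0.1454, 0.0726]
tcp_rot: [[-0.272, 0.962, 0.0], [0.962, 0.272, 0.0], [-0.0, 0.0, -1.0]]
force: [-0.8, 0.4, 0.1]
opening: 0.249
time_s: 12.25
position: [0.5796, 0.1453, 0.0724]
tcp_rot: [[-0.272, 0.962, -0.0], [0.962, 0.272, -0.0], [0.0, -0.0, -1.0]]
force: [0.1, -0.2, -0.3]
opening: 0.09
```

Tile c is gripped. Carry it to bay c at (0.570, -0.2228).

```bash
python3 -m handwheel '[{"hand":-1,"dx":0,"dy":0,"dz":1,"wx":0,"wy":0,"wz":0},{"hand":-1,"dx":0,"dy":0,"dz":2,"wx":0,"wy":0,"wz":0},{"hand":-1,"dx":0,"dy":0,"dz":2,"wx":0,"wy":0,"wz":0},{"hand":-1,"dx":0,"dy":-1,"dz":0,"wx":0,"wy":0,"wz":0},{"hand":-1,"dx":0,"dy":-2,"dz":0,"wx":0,"wy":0,"wz":0},{"hand":-1,"dx":0,"dy":-3,"dz":0,"wx":0,"wy":0,"wz":0},{"hand":-1,"dx":0,"dy":-3,"dz":0,"wx":0,"wy":0,"wz":0},{"hand":-1,"dx":0,"dy":-3,"dz":0,"wx":0,"wy":0,"wz":0},{"hand":-1,"dx":0,"dy":-3,"dz":0,"wx":0,"wy":0,"wz":0},{"hand":-1,"dx":0,"dy":-3,"dz":0,"wx":0,"wy":0,"wz":0}]'
python3 -m handwheel '[{"hand":-1,"dx":0,"dy":-3,"dz":0,"wx":0,"wy":0,"wz":-0.015},{"hand":-1,"dx":-0.2,"dy":-3,"dz":0,"wx":0,"wy":0,"wz":-0.015},{"hand":-1,"dx":-0.2,"dy":-3,"dz":0,"wx":0,"wy":0,"wz":0},{"hand":-1,"dx":-0.2,"dy":-3,"dz":0,"wx":0,"wy":0,"wz":0},{"hand":-1,"dx":-0.2,"dy":-3,"dz":0,"wx":0,"wy":0,"wz":0},{"hand":-1,"dx":-0.1,"dy":-2.5,"dz":0,"wx":0,"wy":0,"wz":0},{"hand":-1,"dx":0,"dy":-1.3,"dz":0,"wx":0,"wy":0,"wz":0},{"hand":-1,"dx":0,"dy":0,"dz":0,"wx":0,"wy":0,"wz":0},{"hand":-1,"dx":0,"dy":0,"dz":0,"wx":0,"wy":0,"wz":0},{"hand":-1,"dx":0,"dy":0,"dz":0,"wx":0,"wy":0,"wz":0}]'
```

```text
time_s: 13.25
position: [0.579, -0.0365, 0.122]
tcp_rot: [[-0.271, 0.962, -0.001], [0.962, 0.271, -0.0], [0.0, -0.001, -1.0]]
force: [-0.0, 0.4, -0.7]
opening: 0.09
time_s: 14.25
position: [0.5704, -0.2212, 0.1223]
tcp_rot: [[-0.244, 0.97, -0.001], [0.97, 0.244, 0.001], [0.001, -0.001, -1.0]]
force: [-0.7, 0.4, -1.7]
opening: 0.093
```

```bash
python3 -m handwheel '[{"hand":-1,"dx":0,"dy":0,"dz":-2,"wx":0,"wy":0,"wz":0},{"hand":-1,"dx":0,"dy":0,"dz":-2,"wx":0,"wy":0,"wz":0},{"hand":-1,"dx":0,"dy":0,"dz":-1.2,"wx":0,"wy":0,"wz":0},{"hand":-1,"dx":0,"dy":0,"dz":-0.5,"wx":0,"wy":0,"wz":0},{"hand":-1,"dx":0,"dy":0,"dz":-0.2,"wx":0,"wy":0,"wz":0},{"hand":-1,"dx":0,"dy":0,"dz":-0.1,"wx":0,"wy":0,"wz":0},{"hand":-1,"dx":0,"dy":0,"dz":-0.1,"wx":0,"wy":0,"wz":0},{"hand":-1,"dx":0,"dy":0,"dz":0,"wx":0,"wy":0,"wz":0},{"hand":-1,"dx":0,"dy":0,"dz":0,"wx":0,"wy":0,"wz":0}]'
python3 -m handwheel '[{"hand":-1,"dx":0,"dy":0,"dz":-0.1,"wx":0,"wy":0,"wz":0},{"hand":-1,"dx":0,"dy":0,"dz":0,"wx":0,"wy":0,"wz":0}]'
```

```text
time_s: 15.15
position: [0.571, -0.2229, 0.062]
tcp_rot: [[-0.242, 0.97, 0.001], [0.97, 0.242, -0.0], [-0.001, 0.001, -1.0]]
force: [-0.5, -0.2, -0.5]
opening: 0.092
time_s: 15.35
position: [0.5707, -0.2227, 0.0606]
tcp_rot: [[-0.242, 0.97, 0.0], [0.97, 0.242, 0.0], [0.0, 0.0, -1.0]]
force: [-0.0, 0.3, -0.8]
opening: 0.092
```

```bash
python3 -m handwheel '[{"hand":-1,"dx":0,"dy":0,"dz":-0.1,"wx":0,"wy":0,"wz":0},{"hand":-1,"dx":0,"dy":0,"dz":0,"wx":0,"wy":0,"wz":0},{"hand":-1,"dx":0,"dy":0,"dz":0,"wx":0,"wy":0,"wz":0}]'
```

```text
time_s: 15.65
position: [0.571, -0.2227, 0.0603]
tcp_rot: [[-0.243, 0.97, 0.001], [0.97, 0.243, -0.0], [-0.0, 0.0, -1.0]]
force: [-0.7, 1.2, 5.7]
opening: 0.092
```

Contact at 5.7 N. Release and go to tile b at (0.548, 0.2231).

```bash
python3 -m handwheel '[{"hand":-0.7,"dx":0,"dy":0,"dz":0,"wx":0,"wy":0,"wz":0},{"hand":-0.5,"dx":0,"dy":0,"dz":0,"wx":0,"wy":0,"wz":0},{"hand":-0.2,"dx":0,"dy":0,"dz":0,"wx":0,"wy":0,"wz":0},{"hand":0.2,"dx":0,"dy":0,"dz":0,"wx":0,"wy":0,"wz":0},{"hand":0.2,"dx":0,"dy":0,"dz":0,"wx":0,"wy":0,"wz":0},{"hand":0.2,"dx":0,"dy":0,"dz":1,"wx":0,"wy":0,"wz":0},{"hand":0.2,"dx":0,"dy":0,"dz":2,"wx":0,"wy":0,"wz":0},{"hand":0.2,"dx":0,"dy":0,"dz":3,"wx":0,"wy":0,"wz":0},{"hand":0.2,"dx":0,"dy":1,"dz":1,"wx":0,"wy":0,"wz":0},{"hand":0.2,"dx":0,"dy":3.5,"dz":0,"wx":0,"wy":0,"wz":0}]'
python3 -m handwheel '[{"hand":0.6,"dx":-0.23,"dy":4,"dz":0,"wx":0,"wy":0,"wz":0},{"hand":0.6,"dx":-0.23,"dy":4,"dz":0,"wx":0,"wy":0,"wz":0},{"hand":0.6,"dx":-0.23,"dy":4,"dz":0,"wx":0,"wy":0,"wz":0},{"hand":0.6,"dx":-0.23,"dy":4,"dz":0,"wx":0,"wy":0,"wz":0.026},{"hand":0.6,"dx":-0.23,"dy":4,"dz":0,"wx":0,"wy":0,"wz":0},{"hand":0.6,"dx":-0.23,"dy":4,"dz":0,"wx":0,"wy":0,"wz":0},{"hand":0.6,"dx":-0.23,"dy":4,"dz":0,"wx":0,"wy":0,"wz":0},{"hand":0.6,"dx":-0.23,"dy":4,"dz":0,"wx":0,"wy":0,"wz":0},{"hand":0.6,"dx":-0.23,"dy":4,"dz":0,"wx":0,"wy":0,"wz":0},{"hand":0.6,"dx":-0.23,"dy":4,"dz":0,"wx":0,"wy":0,"wz":0}]'
python3 -m handwheel '[{"hand":0.6,"dx":0,"dy":0,"dz":-2,"wx":0,"wy":0,"wz":0},{"hand":0.6,"dx":0,"dy":0,"dz":0,"wx":0,"wy":0,"wz":0},{"hand":0.6,"dx":0,"dy":0,"dz":0,"wx":0,"wy":0,"wz":0},{"hand":0.6,"dx":0,"dy":0,"dz":0,"wx":0,"wy":0,"wz":0}]'
python3 - <<'E'
from rig import bot, vision
import cv2,numpy as np
n="top"
p,d=vision.capture(n); np.savez(f"{n}4.npz",p=p,d=d); np.save(f"{n}4cal.npy",vision.get_calibration(n),allow_pickle=True)
p,d=vision.capture("wrist")
cv2.imwrite("pics/w4.png",p[:,:,::-1])
from h import *
p,d,c=load("top","4"); P=cloud(d,c)
k=(P[...,2]>.08)&(P[...,2]<.1)&(P[...,0]>.5)&(P[...,0]<.65)&(P[...,1]>-.36)&(P[...,1]<-.02)
n,l,st,ce=cv2.connectedComponentsWithStats(k.astype(np.uint8))
for i in range(1,n):
  if st[i,4]>20:
    v,u=np.nonzero(l==i); q=plane(np.c_[u,v],c,.09)[:,:2]; print(rect(q),np.median(P[l==i][:,2]))
E
```

```text
time_s: 16.65
position: [0.5732, -0.1806, 0.1323]
tcp_rot: [[-0.239, 0.971, 0.007], [0.971, 0.239, -0.004], [-0.006, 0.006, -1.0]]
force: [0.5, 1.6, 0.3]
opening: 0.599
time_s: 17.65
position: [0.5467, 0.2245, 0.1295]
tcp_rot: [[-0.268, 0.963, -0.0], [0.963, 0.268, 0.0], [0.0, -0.0, -1.0]]
force: [-0.1, -0.4, -0.2]
opening: 0.803
time_s: 18.05
position: [0.548, 0.2217, 0.1101]
tcp_rot: [[-0.267, 0.964, 0.001], [0.964, 0.267, 0.0], [-0.0, 0.001, -1.0]]
force: [-0.1, 0.4, -0.4]
opening: 0.801
((586.7459716796875, -295.2960510253906), (7.66229248046875, 51.84160614013672), 13.395929336547852) 0.09029164396114515
((569.5526733398438, -221.8699188232422), (7.866846084594727, 51.69775390625), 14.604735374450684) 0.09090936893358784
```

View pics/w4.png

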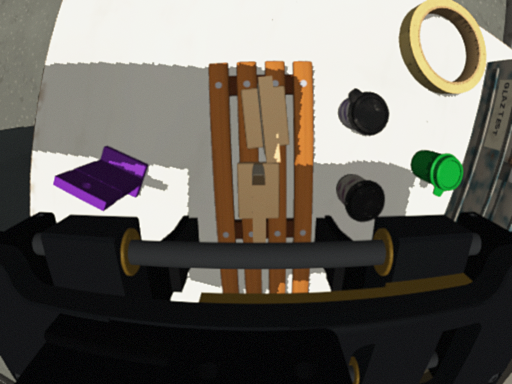

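Tiles c and d both stand well in their bays. Tile b (258,200) is centred between the fingers, and tile a (262,110) is turned a few degrees. Now grasp b.

```bash
python3 -m handwheel '[{"hand":0.6,"dx":0,"dy":0.1,"dz":-2,"wx":0,"wy":0,"wz":0},{"hand":0.6,"dx":0,"dy":0,"dz":-1.5,"wx":0,"wy":0,"wz":0},{"hand":0.6,"dx":0,"dy":0,"dz":-0.2,"wx":0,"wy":0,"wz":0},{"hand":0.2,"dx":0,"dy":0,"dz":0,"wx":0,"wy":0,"wz":0},{"hand":-0.1,"dx":0,"dy":0,"dz":0,"wx":0,"wy":0,"wz":0},{"hand":-0.4,"dx":0,"dy":0,"dz":0,"wx":0,"wy":0,"wz":0},{"hand":-0.6,"dx":0,"dy":0,"dz":0,"wx":0,"wy":0,"wz":0},{"hand":-0.8,"dx":0,"dy":0,"dz":0,"wx":0,"wy":0,"wz":0},{"hand":-1,"dx":0,"dy":0,"dz":0,"wx":0,"wy":0,"wz":0},{"hand":-1,"dx":0,"dy":0,"dz":0,"wx":0,"wy":0,"wz":0}]'
python3 -m handwheel '[{"hand":-1,"dx":0,"dy":0,"dz":0,"wx":0,"wy":0,"wz":0},{"hand":-1,"dx":0,"dy":0,"dz":0,"wx":0,"wy":0,"wz":0},{"hand":-1,"dx":0,"dy":0,"dz":0,"wx":0,"wy":0,"wz":0},{"hand":-1,"dx":0,"dy":0,"dz":0,"wx":0,"wy":0,"wz":0},{"hand":-1,"dx":0,"dy":0,"dz":0,"wx":0,"wy":0,"wz":0}]'
```

```text
time_s: 19.15
position: [0.5478, 0.2234, 0.0727]
tcp_rot: [[-0.268, 0.963, 0.0], [0.963, 0.268, 0.0], [-0.0, 0.0, -1.0]]
force: [-0.1, -1.1, 0.3]
opening: 0.244
time_s: 19.65
position: [0.5476, 0.2233, 0.0724]
tcp_rot: [[-0.268, 0.964, -0.0], [0.964, 0.268, -0.0], [0.0, -0.0, -1.0]]
force: [0.1, 0.1, -0.2]
opening: 0.09
```

```bash
python3 -m handwheel '[{"hand":-1,"dx":0,"dy":0,"dz":1,"wx":0,"wy":0,"wz":0},{"hand":-1,"dx":0,"dy":0,"dz":2,"wx":0,"wy":0,"wz":0},{"hand":-1,"dx":0,"dy":0,"dz":2,"wx":0,"wy":0,"wz":0},{"hand":-1,"dx":0,"dy":-1,"dz":0,"wx":0,"wy":0,"wz":0},{"hand":-1,"dx":0,"dy":-2,"dz":0,"wx":0,"wy":0,"wz":0},{"hand":-1,"dx":0,"dy":-3,"dz":0,"wx":0,"wy":0,"wz":0},{"hand":-1,"dx":0,"dy":-3,"dz":0,"wx":0,"wy":0,"wz":0},{"hand":-1,"dx":0,"dy":-3,"dz":0,"wx":0,"wy":0,"wz":0},{"hand":-1,"dx":0,"dy":-3,"dz":0,"wx":0,"wy":0,"wz":0},{"hand":-1,"dx":0,"dy":-3,"dz":0,"wx":0,"wy":0,"wz":0}]'
python3 -m handwheel '[{"hand":-1,"dx":0.1,"dy":-3,"dz":0,"wx":0,"wy":0,"wz":-0.013},{"hand":-1,"dx":0.1,"dy":-3,"dz":0,"wx":0,"wy":0,"wz":-0.013},{"hand":-1,"dx":0.1,"dy":-3,"dz":0,"wx":0,"wy":0,"wz":0},{"hand":-1,"dx":0.1,"dy":-3,"dz":0,"wx":0,"wy":0,"wz":0},{"hand":-1,"dx":0.1,"dy":-3,"dz":0,"wx":0,"wy":0,"wz":0},{"hand":-1,"dx":0,"dy":-3,"dz":0,"wx":0,"wy":0,"wz":0},{"hand":-1,"dx":0,"dy":-1.4,"dz":0,"wx":0,"wy":0,"wz":0},{"hand":-1,"dx":0,"dy":0,"dz":0,"wx":0,"wy":0,"wz":0},{"hand":-1,"dx":0,"dy":0,"dz":0,"wx":0,"wy":0,"wz":0},{"hand":-1,"dx":0,"dy":0,"dz":0,"wx":0,"wy":0,"wz":0}]'
```

```text
time_s: 20.65
position: [0.547, 0.0415, 0.122]
tcp_rot: [[-0.268, 0.964, -0.001], [0.964, 0.268, -0.0], [0.0, -0.001, -1.0]]
force: [0.6, 0.3, -0.6]
opening: 0.088
time_s: 21.65
position: [0.5522, -0.1491, 0.1223]
tcp_rot: [[-0.244, 0.97, -0.001], [0.97, 0.244, 0.001], [0.001, -0.001, -1.0]]
force: [0.5, 0.1, -0.6]
opening: 0.089
```

```bash
python3 -m handwheel '[{"hand":-1,"dx":0,"dy":0,"dz":-2,"wx":0,"wy":0,"wz":0},{"hand":-1,"dx":0,"dy":0,"dz":-2,"wx":0,"wy":0,"wz":0},{"hand":-1,"dx":0,"dy":0,"dz":0,"wx":0,"wy":0,"wz":0},{"hand":-1,"dx":0,"dy":0,"dz":0,"wx":0,"wy":0,"wz":0}]'
```

```text
time_s: 22.05
position: [0.5526, -0.1495, 0.0825]
tcp_rot: [[-0.244, 0.97, -0.001], [0.97, 0.244, 0.001], [0.001, -0.001, -1.0]]
force: [0.6, -0.0, -0.5]
opening: 0.091
```

```bash
python3 -m handwheel '[{"hand":-1,"dx":0,"dy":-0.05,"dz":-1.2,"wx":0,"wy":0,"wz":0},{"hand":-1,"dx":0,"dy":0,"dz":-0.5,"wx":0,"wy":0,"wz":0},{"hand":-1,"dx":0,"dy":0,"dz":-0.2,"wx":0,"wy":0,"wz":0},{"hand":-1,"dx":0,"dy":0,"dz":-0.1,"wx":0,"wy":0,"wz":0},{"hand":-1,"dx":0,"dy":0,"dz":-0.1,"wx":0,"wy":0,"wz":0},{"hand":-1,"dx":0,"dy":0,"dz":-0.1,"wx":0,"wy":0,"wz":0},{"hand":-1,"dx":0,"dy":0,"dz":0,"wx":0,"wy":0,"wz":0},{"hand":-1,"dx":0,"dy":0,"dz":0,"wx":0,"wy":0,"wz":0}]'
python3 -m handwheel '[{"hand":-1,"dx":0,"dy":0,"dz":-0.1,"wx":0,"wy":0,"wz":0},{"hand":-1,"dx":0,"dy":0,"dz":0,"wx":0,"wy":0,"wz":0},{"hand":-1,"dx":0,"dy":0,"dz":0,"wx":0,"wy":0,"wz":0}]'
```

```text
time_s: 22.85
position: [0.5528, -0.1512, 0.0606]
tcp_rot: [[-0.242, 0.97, 0.0], [0.97, 0.242, -0.0], [-0.0, 0.0, -1.0]]
force: [-0.4, -0.2, -0.8]
opening: 0.088
time_s: 23.15
position: [0.553, -0.1512, 0.0602]
tcp_rot: [[-0.243, 0.97, 0.001], [0.97, 0.243, -0.0], [-0.0, 0.001, -1.0]]
force: [-0.4, 0.4, 5.8]
opening: 0.087
```

Contact at 5.8 N. Release and go to tile a at (0.537, 0.285), yaw about 20.7°.

```bash
python3 -m handwheel '[{"hand":-0.7,"dx":0,"dy":0,"dz":0,"wx":0,"wy":0,"wz":0},{"hand":-0.5,"dx":0,"dy":0,"dz":0,"wx":0,"wy":0,"wz":0},{"hand":-0.2,"dx":0,"dy":0,"dz":0,"wx":0,"wy":0,"wz":0},{"hand":0.2,"dx":0,"dy":0,"dz":0,"wx":0,"wy":0,"wz":0},{"hand":0.2,"dx":0,"dy":0,"dz":0,"wx":0,"wy":0,"wz":0},{"hand":0.2,"dx":0,"dy":0,"dz":1,"wx":0,"wy":0,"wz":0},{"hand":0.2,"dx":0,"dy":0,"dz":2,"wx":0,"wy":0,"wz":0},{"hand":0.2,"dx":0,"dy":0,"dz":3,"wx":0,"wy":0,"wz":0},{"hand":0.2,"dx":0,"dy":1,"dz":1,"wx":0,"wy":0,"wz":0},{"hand":0.2,"dx":0,"dy":2.6,"dz":0,"wx":0,"wy":0,"wz":0}]'
python3 -m handwheel '[{"hand":0.6,"dx":-0.16,"dy":4,"dz":0,"wx":0,"wy":0,"wz":0},{"hand":0.6,"dx":-0.16,"dy":4,"dz":0,"wx":0,"wy":0,"wz":0},{"hand":0.6,"dx":-0.16,"dy":4,"dz":0,"wx":0,"wy":0,"wz":0.039},{"hand":0.6,"dx":-0.16,"dy":4,"dz":0,"wx":0,"wy":0,"wz":0.039},{"hand":0.6,"dx":-0.16,"dy":4,"dz":0,"wx":0,"wy":0,"wz":0.039},{"hand":0.6,"dx":-0.16,"dy":4,"dz":0,"wx":0,"wy":0,"wz":0},{"hand":0.6,"dx":-0.16,"dy":4,"dz":0,"wx":0,"wy":0,"wz":0},{"hand":0.6,"dx":-0.16,"dy":4,"dz":0,"wx":0,"wy":0,"wz":0},{"hand":0.6,"dx":-0.16,"dy":4,"dz":0,"wx":0,"wy":0,"wz":0},{"hand":0.6,"dx":-0.16,"dy":4,"dz":0,"wx":0,"wy":0,"wz":0}]'
python3 -m handwheel '[{"hand":0.6,"dx":0,"dy":0,"dz":-2,"wx":0,"wy":0,"wz":0},{"hand":0.6,"dx":0,"dy":0,"dz":0,"wx":0,"wy":0,"wz":0},{"hand":0.6,"dx":0,"dy":0,"dz":0,"wx":0,"wy":0,"wz":0},{"hand":0.6,"dx":0,"dy":0,"dz":0,"wx":0,"wy":0,"wz":0}]'
python3 - <<'E'
from rig import bot, vision
import cv2,numpy as np
p,d=vision.capture("wrist")
cv2.imwrite("pics/w5.png",p[:,:,::-1])
E
```

```text
time_s: 24.15
position: [0.5548, -0.1167, 0.132]
tcp_rot: [[-0.24, 0.971, 0.006], [0.971, 0.24, -0.003], [-0.004, 0.005, -1.0]]
force: [0.5, 0.0, -0.3]
opening: 0.598
time_s: 25.15
position: [0.5356, 0.287, 0.1294]
tcp_rot: [[-0.355, 0.935, -0.001], [0.935, 0.355, -0.0], [0.0, -0.001, -1.0]]
force: [0.7, -0.2, -0.1]
opening: 0.8
time_s: 25.55
position: [0.5369, 0.2842, 0.11]
tcp_rot: [[-0.353, 0.936, 0.0], [0.936, 0.353, 0.0], [-0.0, 0.0, -1.0]]
force: [0.2, -0.2, -0.4]
opening: 0.795
```

View pics/w5.png

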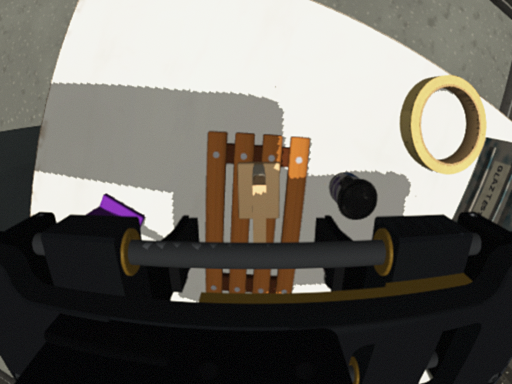

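Tile a (259,200) is centred and aligned with the jaws. Grasp.

```bash
python3 -m handwheel '[{"hand":0.6,"dx":0,"dy":0.1,"dz":-2,"wx":0,"wy":0,"wz":0},{"hand":0.6,"dx":0,"dy":0,"dz":-1.5,"wx":0,"wy":0,"wz":0},{"hand":0.6,"dx":0,"dy":0,"dz":-0.2,"wx":0,"wy":0,"wz":0},{"hand":0.2,"dx":0,"dy":0,"dz":0,"wx":0,"wy":0,"wz":0},{"hand":-0.1,"dx":0,"dy":0,"dz":0,"wx":0,"wy":0,"wz":0},{"hand":-0.4,"dx":0,"dy":0,"dz":0,"wx":0,"wy":0,"wz":0},{"hand":-0.6,"dx":0,"dy":0,"dz":0,"wx":0,"wy":0,"wz":0},{"hand":-0.8,"dx":0,"dy":0,"dz":0,"wx":0,"wy":0,"wz":0},{"hand":-1,"dx":0,"dy":0,"dz":0,"wx":0,"wy":0,"wz":0},{"hand":-1,"dx":0,"dy":0,"dz":0,"wx":0,"wy":0,"wz":0}]'
python3 -m handwheel '[{"hand":-1,"dx":0,"dy":0,"dz":0,"wx":0,"wy":0,"wz":0},{"hand":-1,"dx":0,"dy":0,"dz":0,"wx":0,"wy":0,"wz":0},{"hand":-1,"dx":0,"dy":0,"dz":0,"wx":0,"wy":0,"wz":0},{"hand":-1,"dx":0,"dy":0,"dz":0,"wx":0,"wy":0,"wz":0},{"hand":-1,"dx":0,"dy":0,"dz":0,"wx":0,"wy":0,"wz":0}]'
```

```text
time_s: 26.6
position: [0.5368, 0.2858, 0.0726]
tcp_rot: [[-0.354, 0.935, 0.0], [0.935, 0.354, 0.0], [-0.0, 0.0, -1.0]]
force: [-0.6, -0.6, -0.3]
opening: 0.247
time_s: 27.1
position: [0.5366, 0.2858, 0.0724]
tcp_rot: [[-0.354, 0.935, -0.0], [0.935, 0.354, -0.0], [0.0, -0.0, -1.0]]
force: [0.1, 0.4, -1.2]
opening: 0.088
```

```bash
python3 -m handwheel '[{"hand":-1,"dx":0,"dy":0,"dz":1,"wx":0,"wy":0,"wz":0},{"hand":-1,"dx":0,"dy":0,"dz":2,"wx":0,"wy":0,"wz":0},{"hand":-1,"dx":0,"dy":0,"dz":2,"wx":0,"wy":0,"wz":0},{"hand":-1,"dx":0,"dy":-1,"dz":0,"wx":0,"wy":0,"wz":0},{"hand":-1,"dx":0,"dy":-2,"dz":0,"wx":0,"wy":0,"wz":0},{"hand":-1,"dx":0,"dy":-3,"dz":0,"wx":0,"wy":0,"wz":-0.03},{"hand":-1,"dx":0,"dy":-3,"dz":0,"wx":0,"wy":0,"wz":-0.03},{"hand":-1,"dx":0,"dy":-3,"dz":0,"wx":0,"wy":0,"wz":-0.03},{"hand":-1,"dx":0,"dy":-3,"dz":0,"wx":0,"wy":0,"wz":-0.027},{"hand":-1,"dx":0,"dy":-3,"dz":0,"wx":0,"wy":0,"wz":0}]'
python3 -m handwheel '[{"hand":-1,"dx":-0.1,"dy":-3,"dz":0,"wx":0,"wy":0,"wz":0},{"hand":-1,"dx":-0.1,"dy":-3,"dz":0,"wx":0,"wy":0,"wz":0},{"hand":-1,"dx":0,"dy":-3,"dz":0,"wx":0,"wy":0,"wz":0},{"hand":-1,"dx":0,"dy":-3,"dz":0,"wx":0,"wy":0,"wz":0},{"hand":-1,"dx":0,"dy":-3,"dz":0,"wx":0,"wy":0,"wz":0},{"hand":-1,"dx":0,"dy":-2.5,"dz":0,"wx":0,"wy":0,"wz":0},{"hand":-1,"dx":0,"dy":-1,"dz":0,"wx":0,"wy":0,"wz":0},{"hand":-1,"dx":0,"dy":0,"dz":0,"wx":0,"wy":0,"wz":0},{"hand":-1,"dx":0,"dy":0,"dz":0,"wx":0,"wy":0,"wz":0},{"hand":-1,"dx":0,"dy":0,"dz":0,"wx":0,"wy":0,"wz":0}]'
python3 -m handwheel '[{"hand":-1,"dx":0,"dy":0,"dz":-2,"wx":0,"wy":0,"wz":0},{"hand":-1,"dx":0,"dy":0,"dz":-2,"wx":0,"wy":0,"wz":0},{"hand":-1,"dx":0,"dy":0,"dz":0,"wx":0,"wy":0,"wz":0},{"hand":-1,"dx":0,"dy":0,"dz":0,"wx":0,"wy":0,"wz":0}]'
```

```text
time_s: 28.1
position: [0.536, 0.104, 0.1221]
tcp_rot: [[-0.242, 0.97, -0.001], [0.97, 0.242, -0.0], [-0.0, -0.001, -1.0]]
force: [0.7, 0.1, -0.7]
opening: 0.085
time_s: 29.1
position: [0.5342, -0.0779, 0.1224]
tcp_rot: [[-0.244, 0.97, -0.001], [0.97, 0.244, 0.001], [0.001, -0.001, -1.0]]
force: [0.5, 0.0, -1.9]
opening: 0.09
time_s: 29.5
position: [0.5345, -0.0782, 0.0825]
tcp_rot: [[-0.244, 0.97, -0.001], [0.97, 0.244, 0.0], [0.001, -0.001, -1.0]]
force: [0.4, 0.7, -1.0]
opening: 0.09
```

```bash
python3 -m handwheel '[{"hand":-1,"dx":0,"dy":0,"dz":-1.2,"wx":0,"wy":0,"wz":0},{"hand":-1,"dx":0,"dy":0,"dz":-0.5,"wx":0,"wy":0,"wz":0},{"hand":-1,"dx":0,"dy":0,"dz":-0.2,"wx":0,"wy":0,"wz":0},{"hand":-1,"dx":0,"dy":0,"dz":-0.1,"wx":0,"wy":0,"wz":0},{"hand":-1,"dx":0,"dy":0,"dz":-0.1,"wx":0,"wy":0,"wz":0},{"hand":-1,"dx":0,"dy":0,"dz":-0.1,"wx":0,"wy":0,"wz":0},{"hand":-1,"dx":0,"dy":0,"dz":0,"wx":0,"wy":0,"wz":0},{"hand":-1,"dx":0,"dy":0,"dz":0,"wx":0,"wy":0,"wz":0}]'
python3 -m handwheel '[{"hand":-1,"dx":0,"dy":0,"dz":-0.1,"wx":0,"wy":0,"wz":0},{"hand":-1,"dx":0,"dy":0,"dz":0,"wx":0,"wy":0,"wz":0},{"hand":-1,"dx":0,"dy":0,"dz":0,"wx":0,"wy":0,"wz":0}]'
```

```text
time_s: 30.3
position: [0.5348, -0.0792, 0.0607]
tcp_rot: [[-0.243, 0.97, 0.0], [0.97, 0.243, -0.0], [-0.0, 0.0, -1.0]]
force: [0.1, -0.4, -2.0]
opening: 0.092
time_s: 30.6
position: [0.5352, -0.0793, 0.0602]
tcp_rot: [[-0.243, 0.97, 0.001], [0.97, 0.243, -0.0], [-0.001, 0.001, -1.0]]
force: [-1.2, 1.3, 5.9]
opening: 0.088
```

```bash
python3 -m handwheel '[{"hand":-0.7,"dx":0,"dy":0,"dz":0,"wx":0,"wy":0,"wz":0},{"hand":-0.5,"dx":0,"dy":0,"dz":0,"wx":0,"wy":0,"wz":0},{"hand":-0.2,"dx":0,"dy":0,"dz":0,"wx":0,"wy":0,"wz":0},{"hand":0.2,"dx":0,"dy":0,"dz":0,"wx":0,"wy":0,"wz":0},{"hand":0.2,"dx":0,"dy":0,"dz":0,"wx":0,"wy":0,"wz":0},{"hand":0.2,"dx":0,"dy":0,"dz":1,"wx":0,"wy":0,"wz":0},{"hand":0.2,"dx":0,"dy":0,"dz":2,"wx":0,"wy":0,"wz":0},{"hand":0.2,"dx":0,"dy":0,"dz":3,"wx":0,"wy":0,"wz":0},{"hand":0.2,"dx":0,"dy":0,"dz":4,"wx":0,"wy":0,"wz":0},{"hand":0.2,"dx":0,"dy":0,"dz":4,"wx":0,"wy":0,"wz":0}]'
python3 -m handwheel '[{"hand":0.2,"dx":0,"dy":3,"dz":0,"wx":0,"wy":0,"wz":0},{"hand":0.2,"dx":0,"dy":4,"dz":0,"wx":0,"wy":0,"wz":0},{"hand":0.2,"dx":0,"dy":4,"dz":0,"wx":0,"wy":0,"wz":0},{"hand":0.2,"dx":0,"dy":4,"dz":0,"wx":0,"wy":0,"wz":0},{"hand":0.2,"dx":0,"dy":4,"dz":0,"wx":0,"wy":0,"wz":0},{"hand":0.2,"dx":0,"dy":4,"dz":0,"wx":0,"wy":0,"wz":0},{"hand":0.2,"dx":0,"dy":3,"dz":0,"wx":0,"wy":0,"wz":0},{"hand":0.2,"dx":0,"dy":0,"dz":0,"wx":0,"wy":0,"wz":0},{"hand":0.2,"dx":0,"dy":0,"dz":0,"wx":0,"wy":0,"wz":0},{"hand":0.2,"dx":0,"dy":0,"dz":0,"wx":0,"wy":0,"wz":0}]'
python3 - <<'E'
from rig import bot, vision
from h import *
for n in ("top","scene"):
  p,d=vision.capture(n); np.savez(f"{n}6.npz",p=p,d=d); np.save(f"{n}6cal.npy",vision.get_calibration(n),allow_pickle=True)
cv2.imwrite("pics/scene6.png",p[:,:,::-1])
p,d,c=load("top","6"); P=cloud(d,c)
cv2.imwrite("pics/top6.png",cv2.resize(p[110:270,100:400,::-1],None,fx=2.6,fy=2.6,interpolation=cv2.INTER_CUBIC))
k=(P[...,2]>.08)&(P[...,2]<.1)&(P[...,0]>.5)&(P[...,0]<.65)&(P[...,1]>-.36)&(P[...,1]<-.02)
n,l,st,ce=cv2.connectedComponentsWithStats(k.astype(np.uint8))
for i in range(1,n):
  if st[i,4]>20:
    v,u=np.nonzero(l==i); q=plane(np.c_[u,v],c,.09)[:,:2]; print(rect(q),np.median(P[l==i][:,2]))
k=(P[...,2]>.04)&(P[...,2]<.07)&(P[...,0]>.56)&(P[...,0]<.72)&(P[...,1]>0)&(P[...,1]<.36)
n,l,st,ce=cv2.connectedComponentsWithStats(k.astype(np.uint8))
for i in range(1,n):
    if st[i,4]>30: print("can",ce[i].round(0),P[l==i].mean(0).round(4))
E
```

```text
time_s: 31.6
position: [0.5342, -0.079, 0.2013]
tcp_rot: [[-0.243, 0.97, -0.001], [0.97, 0.243, 0.0], [0.0, -0.001, -1.0]]
force: [0.0, 0.1, -0.0]
opening: 0.599
time_s: 32.6
position: [0.5347, 0.1799, 0.1998]
tcp_rot: [[-0.242, 0.97, 0.0], [0.97, 0.242, -0.0], [-0.0, -0.0, -1.0]]
force: [-0.5, -0.7, -0.4]
opening: 0.599
((586.615966796875, -294.7502136230469), (7.66229248046875, 52.96379852294922), 13.395929336547852) 0.09064922110362034
((569.5526733398438, -221.8699188232422), (7.866846084594727, 51.69775390625), 14.604735374450684) 0.09055754541722752
((551.5507202148438, -150.12599182128906), (7.628292083740234, 50.160682678222656), 13.406999588012695) 0.09035887175953794
((534.0003662109375, -77.72867584228516), (8.19937515258789, 49.3670539855957), 13.406951904296875) 0.09079208007408902
can [128. 140.] [0.7041 0.2892 0.0519]
can [202. 149.] [0.6784 0.1036 0.0514]
can [174. 158.] [0.6575 0.1726 0.0496]
```

View pics/top6.png

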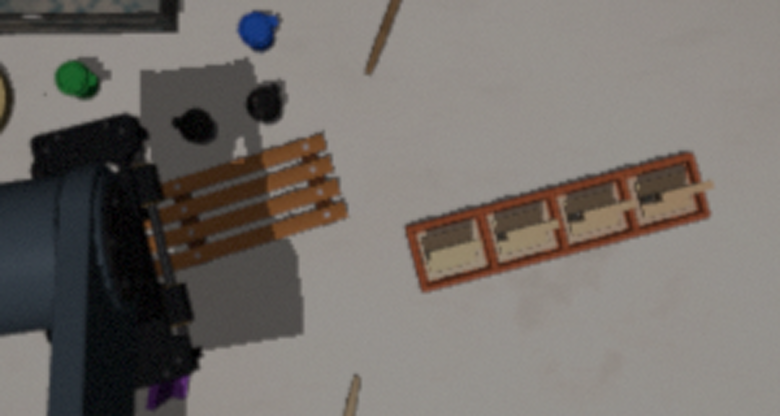

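View pics/scene6.png

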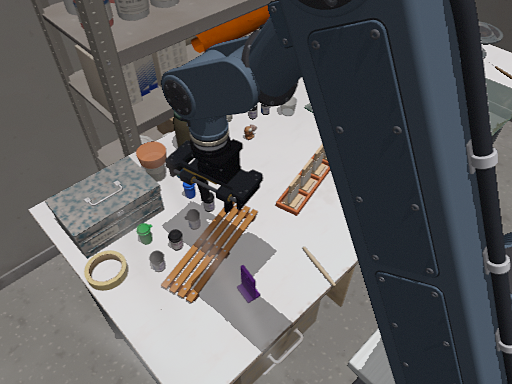

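All four tiles stand one to a bay in the tray, at right in the top view. In the scene view the four canisters, (208,200) to (157,261), are where they started. The arm is clear of everything.

```bash
python3 -c "
from rig import hand_in
print(hand_in())"
```

```text
the job is handed in; nothing more can be done
None
```

I moved the four tiles from the rack to the drip tray one at a time, rightmost first, keeping their left-to-right order. I handed the job in at about 33 s of the 106 s allowed. The first move call was refused because its rows left out some fields, and nothing moved on that call.

- **Tiles:** in the last top-view measurement each tile top was within about 1.5 mm of its bay's centre. All were at about 90–91 mm height (90 expected). Their yaw was 13.4–14.6° against the tray's 14.0°, so they are square to within the measurement.
- **Canisters:** c and d measured unmoved to within 0.2 mm. The arm hid a and b from the top camera, so I only checked them by eye in the scene picture, where they stand in their original places.
- **Forces:** the highest force I read was about 6 N, as the tiles touched the bay floors.

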